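Check the bench balance: set the loaded tube in its tipping trough, heavy end down

ROBOT

A 6-joint arm with a two-finger parallel gripper is mounted at the origin on the work surface. World frame = base frame: x ahead of the robot, y to its left, z up, the work surface at z = 0. Lengths are in mm, angles in rad, forces in N, time in s.
With the tool pointing down it reaches from about 350 to 975 mm from the base axis. Payload 7.1 kg.
Tool frame: the origin (TCP) lies between the finger pads; the fingertips stand 19 mm ahead of it and the grasp point (between the pads) is the TCP (ctrl.tcp_to_tips is the distance from the TCP to the fingertips, in mm); z points along the fingers, y is the line along which they close (so a half turn about z gives the same grasp; the last joint's range is limited). The gripper opens to 88 mm and grips with 3 to 60 N. Pads are 20 mm wide; open, the fingers measure 115 mm over their backs; the gripper's body (75 mm by 178 mm) begins 61 mm behind the grasp point.
Start: joints at [1.09, 0.423, 1.63, -0, 1.089, -0.019], TCP at [278.443, 559.531, 241.675] pointing down, gripper open.
Joint ranges: [-3, 3], [-0.9, 2.11], [0.09, 2.58], [-1.31, 4.45], [0.11, 2.69], [-2.54, 2.54]. Speed limits (rad/s): [2.39, 2.39, 3.01, 3.14, 3.14, 3.14].

INTERFACE

Orientations are given as a rotation vector (axis times angle).
In Python, from workcell import status, optics, ctrl gives the robot as it stands. The module is installed in compiled form; this text tells all that it offers.
- The arm moves only by the shell command python3 -m inch 'ROWS'. ROWS is JSON, a list that holds one entry, the list of rows, each a list of 7 numbers: the shift along the tool's x, y, z in mm, then the turn, a rotation vector about the tool's x, y, z in rad, then the opening in per cent of the stroke, from 0 (shut) to 100 (fully open). A call has 1 to 20 rows; each row is the pose to reach, as a shift and turn from the pose commanded when the call began, along the tool's axes at that moment; what a row does not reach only later rows make up. A row lasts 1/10 s, in which the tool goes at most 50 mm and 8.59 degrees, less where a joint would pass 70% of its speed; a pose out of reach is approached as far as the arm can. A call with a gripper value outside its range is refused whole. The fingers move at their own pace and stop on an object; the grip force is fixed at half the most. Time passes only in rows, so rows that repeat a pose let the fingers close. It gives the time, the measured TCP pose, the force, the opening and the grip force at its end, in the units of the state.
- status.get_obs(): the state, without advancing time (a new reading comes with each control period).
- optics.get_image(name): name is "side" or "top" or "wrist"; returns a dict with "frame" (400x640x3 uint8, red, green, blue), "fx", "fy", "cx", "cy" (pixels), "k1" (the pictures are not rectified: a ray, as slopes to the right and down, at radius r is drawn at 1 + k1 r^2 times it, then the intrinsics apply), "rvec" (rotation vector, rad) and "tvec" (3), from world to camera coordinates, as OpenCV has them; the wrist camera has in their place "hand_eye" (4x4, takes a point from camera to tool coordinates, whose origin is the TCP and whose axes are the flange's). Camera axes: x right, y down, z forward; pixel columns grow to the right and rows downward; lengths in mm; the calibration is good to about 2 mm. A picture is of the moment at which its call begins: read the wrist's pose just before it. There is no depth.
- ctrl.close_job(): hands the job in; it is judged then, once.
The state is a dict: "t": time; "qpos": joint angles; "qvel": joint speeds; "joint_torque": joint torques, N m; "ee_pos": TCP position; "orientation": TCP orientation; "ft_force": force on the tool from outside, world axes, zero at the start; "moment": the same for the moment, N m; "width": finger opening in mm; "grasp_force": force on a finger pad.
Only numpy, scipy, OpenCV 4.12 (cv2) and the standard library are available. Lean on these libraries where they do the work, as an engineer would, in place of code of your own. Each camera call takes 0.05 s, during which the arm holds its last target. There are 200 camera calls.

TASK

Check the balance: first push the sled on its platform away from you until the sled's far edge meets the scribed line. Then lift the check tube by its handle, see which end dips, and lay it in the sled's tipping trough with that heavy end at the low end, by the upright end plate, so that the trough stays tipped down on that side. Let go, press the balance's key to take the reading, and leave the sled on the line and the pots, pliers and spray bottle where they are.

Things in the scene. Friction and masses are not known exactly. Their poses are not given: they have to be found in the camera images.
- line (a point): Middle of the thin dark scribed line (240 mm long, 2 mm wide) across the far part of the flat platform of the balance, a grey bench scale (315 mm wide, 310 mm deep) fixed on the table, turned up to 0.3 rad; the platform's surface is 60 mm over the table. x runs along the line, to the right seen from the robot; y points away from the robot, square to the line.
- sled_edge (a point): Middle of the far lower edge of the sled, a steel slab 150 mm (x) by 130 mm (y), 24 mm high, that slides along the y axis of line only, with 4 N of friction and no stop at the line (it stops where pushing stops). Axes as line. It starts 50 to 100 mm short of the line; it meets it when its y in the axes of line is 0.
- trough_mid (a point): Where the tube's middle lies when it rests in the trough: 89 mm over the platform. The trough is a rocker pivoted 33 mm below: two V saddles, 38 mm either side of the middle, on a spine 150 mm long. x runs along it, up the slope (0.26 rad), to the right seen from the robot; at the low left end stands an upright end plate 60 mm wide, its inner face 85 mm away.
- trough (a joint): Tipping angle of the trough, rad: 0 = down on the end-plate side (where it rests when empty, held by a weak spring), 0.52 = tipped over to the other side, which happens when the tube's heavy end lies away from the end plate.
- tube_mid (a point): Middle of the check tube's axis: aluminium, 150 mm long, 40 mm in diameter, equal square grey caps 42 mm wide and 17 mm long on both ends; about 0.45 kg. It lies on the table along this point's x axis, z up, heading anywhere. Hidden lead lies at one end or the other, differing from start to start: only lifting tells.
- tube_end_1 (a point): Centre of one end face of the tube, 75 mm from its middle along +x. May or may not be the heavy end.
- tube_end_2 (a point): Centre of the other end face, 75 mm from the middle along -x. May or may not be the heavy end.
- handle (a point): Centre of the handle's crossbar, to be grasped: a dark steel bar 14 mm wide along the tube, 14 mm high, 60 mm long across the tube (y axis), 68 mm above the tube's axis. Its two straps pivot on the tube's middle: lifted by it, the tube dips up to 0.32 rad at its heavy end. The stiff pivot keeps the handle up when let go.
- key_top (a point): Centre of the top of the balance's round push key (32 mm across) on the low ledge along the balance's right side, at the end near the robot; pressed straight down, 6 mm of travel, 4 N fully down.
- key (a joint): Travel of the key, m: 0 up, 0.006 fully down; it springs back.
- pot_a: White plastic pot, 54 mm wide, 75 mm high, standing; a bystander (origin under its centre).
- pot_b: White plastic pot, 70 mm wide, 85 mm high, standing; a bystander (origin under its centre).
- pot_c: Clear plastic pot, 46 mm wide, 60 mm high, standing; a bystander (origin under its centre).
- pliers: Pliers with blue handles, 165 mm long, 12 mm high, lying flat; a bystander (origin under the pivot, jaws along +x).
- spray: White spray bottle, 60 mm wide, 160 mm high; a bystander (origin under its centre).
- sled_push (a point): Centre of the sled's near face (150 mm long, 24 mm high), where to push it away from the robot: 130 mm nearer than the far edge, 12 mm over the platform. A shut gripper pointing down with its tips about 10 mm over the platform clears the trough above.
Things that resemble listed ones, but are neither listed nor needed, are in the scene too. Leave any pink or turquoise look-alike of the part that bears tube_mid alone.

How it is judged:
By the outcome, as a careful person would: the job done as asked, in the order asked, and still so for the second after the job is handed in, with the robot touching nothing.
It also fails if it takes over 70 s, if anything falls off the work surface, if the arm or the gripper's body presses on something with over 40 N, if the wrist force passes 120 N, or if a joint passes its speed limit or range.

## Working session

There is one attempt and no reset: what is moved stays moved. The work goes in short steps, Python scripts to look and compute and a shell command to move; the robot and the scene stay as the last step left them, time stands still between calls to the robot, and variables do not carry over. Pictures are saved under pics/ and viewed, at most 10 in all, crops included, and the job is handed in when it is done.

```bash
mkdir -p pics
cat > h.py <<'E'
import numpy as np, cv2
from scipy.spatial.transform import Rotation as R
from workcell import status, optics, ctrl
def cam(name):
    o=status.get_obs(); d=optics.get_image(name)
    if 'hand_eye' in d:
        T=np.eye(4);T[:3,:3]=R.from_rotvec(o['orientation']).as_matrix();T[:3,3]=o['ee_pos']
        d['C2W']=T@np.array(d['hand_eye'])
    else:
        M=np.eye(4);M[:3,:3]=R.from_rotvec(np.ravel(d['rvec'])).as_matrix();M[:3,3]=np.ravel(d['tvec'])
        d['C2W']=np.linalg.inv(M)
    return d
def ray(d,u,v):
    x=(u-d['cx'])/d['fx'];y=(v-d['cy'])/d['fy'];a,b=x,y
    for _ in range(20):
        s=1+d['k1']*(a*a+b*b);a,b=x/s,y/s
    return d['C2W'][:3,3],d['C2W'][:3,:3]@np.array([a,b,1.])
def onz(d,u,v,z):
    c,r=ray(d,u,v);return c+r*(z-c[2])/r[2]
def tri(*o):
    A=np.zeros((3,3));b=np.zeros(3);L=[]
    for d,u,v in o:
        c,r=ray(d,u,v);r=r/np.linalg.norm(r);P=np.eye(3)-np.outer(r,r);A+=P;b+=P@c;L.append((c,P))
    X=np.linalg.solve(A,b);return X,[round(float(np.linalg.norm(P@(X-c))),1) for c,P in L]
def save(d,n): cv2.imwrite('pics/'+n,d['frame'][:,:,::-1])
import pickle
def keep(d,n): pickle.dump(d,open(n+'.pkl','wb'));save(d,n+'.png')
def load(n): return pickle.load(open(n+'.pkl','rb'))
def tool(p):
    "world target -> shift along current tool axes"
    o=status.get_obs();return R.from_rotvec(o['orientation']).as_matrix().T@(np.array(p)-o['ee_pos'])
E
python3 - <<'E'
from h import *
print(status.get_obs())
for n in ['top','side']:
    d=cam(n);keep(d,n+'0');print(n,d['C2W'].round(2),d['fx'],d['k1'])
E
```

```text
{'t': 0.0, 'qpos': array([ 1.09001966e+00,  4.23845193e-01,  1.63069257e+00, -4.38770013e-06,
        1.08861033e+00, -1.90338934e-02]), 'qvel': array([ 0.00071269,  0.00152415,  0.00115098,  0.0007782 , -0.00126635,
       -0.00075488]), 'joint_torque': array([-2.80060689e-03, -5.44651401e+01, -2.73662299e+01,  6.43916032e-02,
        2.26507190e-02, -5.87328373e-05]), 'ee_pos': array([278.19254231, 559.07528305, 240.89795708]), 'orientation': array([-7.18787218e-01, -3.05786699e+00,  2.36860262e-03]), 'ft_force': array([ 0.32776091, -0.50494252, -0.6521431 ]), 'moment': array([ 0.00911054,  0.01399158, -0.01432911]), 'grasp_force': 0.0, 'width': 88.06556693479241}
top [[-3.00000e-02 -9.90000e-01  1.50000e-01  2.08090e+02]
 [-1.00000e+00  3.00000e-02 -1.00000e-02  7.53000e+01]
 [ 0.00000e+00 -1.50000e-01 -9.90000e-01  1.67332e+03]
 [ 0.00000e+00  0.00000e+00  0.00000e+00  1.00000e+00]] 466.27096342666704 -0.008350971152947207
side [[ 7.3000e-01 -4.3000e-01  5.3000e-01 -1.6756e+02]
 [-6.8000e-01 -4.8000e-01  5.5000e-01 -6.0246e+02]
 [ 2.0000e-02 -7.6000e-01 -6.5000e-01  9.0081e+02]
 [ 0.0000e+00  0.0000e+00  0.0000e+00  1.0000e+00]] 380.39963834426345 0.020906071713336267
```

View pics/top0.png

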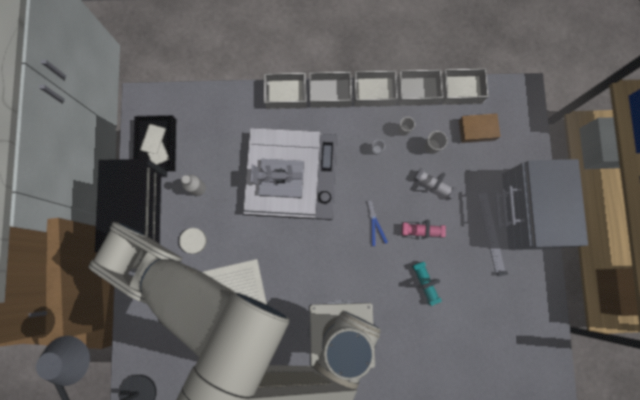

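View pics/side0.png

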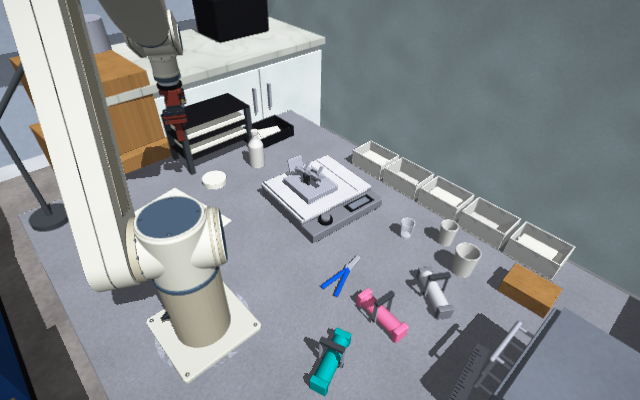

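The top view shows the balance around (283,172), key at about (325,197), the grey tube at about (433,183), and the pots at (378,147), (407,124) and (437,141). The pliers are at (376,225) and the spray bottle at (191,184). The side view has the tube at (434,293), the sled at (310,185) and the key at (326,219). I'll enlarge both views.

Run:
```python
from h import *
t=load('top0');s=load('side0')
def crop(d,x,y,w,h): return cv2.resize(d['frame'][y:y+h,x:x+w],(400,300),interpolation=cv2.INTER_CUBIC)
a=np.vstack([np.hstack([crop(t,235,120,112,84+0),crop(t,395,145,80,60)]),np.hstack([crop(s,255,145,136,102),crop(s,400,250,80,60)])])
a=np.clip(a.astype(float)*1.2,0,255).astype(np.uint8)
cv2.imwrite('pics/crops.png',a[:,:,::-1])
for n,u,v,z in [('tube',433,183,20),('key',325,197,40),('bal',283,172,60),('spray',191,184,0),('pliers',375,222,0),('potA',407,124,70),('potB',437,141,80),('potC',378,147,60)]: print(n,onz(t,u,v,z).round(0))
```

```text
tube [ 528. -345.   20.]
key [483.  47.  40.]
bal [573. 193.  60.]
spray [550. 534.   0.]
pliers [ 394. -132.    0.]
potA [ 735. -253.   70.]
potB [ 667. -354.   80.]
potC [ 656. -147.   60.]
```

View pics/crops.png

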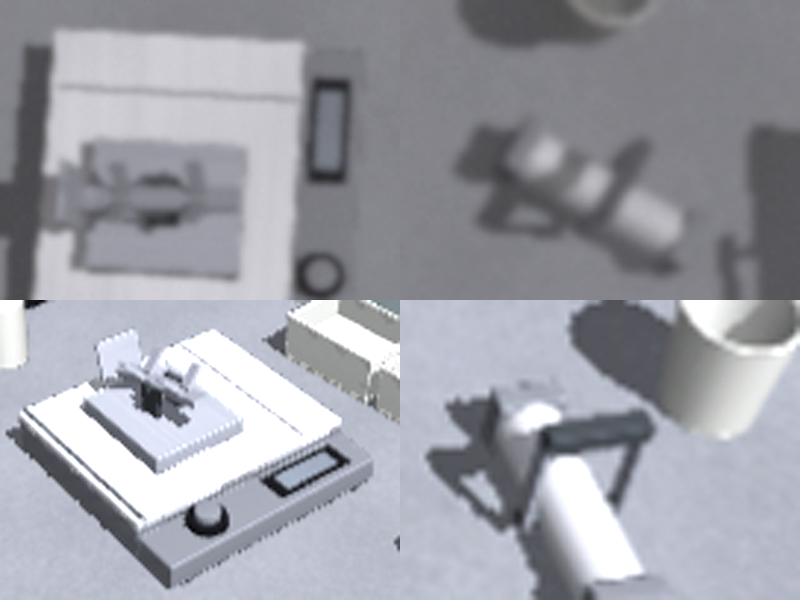

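The crops show the scribed line from about (252,144) to (319,148) in top pixels. The sled's far top edge runs from (260,160) to (304,162), and the key is at (325,197). The tube's axis runs from upper left to lower right, with its handle bar toward the upper right. Next I'll take the wrist camera over the balance.

Run:
```python
from h import *
t=load('top0')
a=onz(t,251.8,143.8,60);b=onz(t,319,148,60);print('line',a,b,(a+b)/2,'yaw',np.arctan2(*(b-a)[[1,0]]))
a=onz(t,260.2,160,84);b=onz(t,303.6,162,84);print('sled',a,b,(a+b)/2)
o=status.get_obs();print(R.from_rotvec(o['orientation']).as_matrix().round(3))
d=cam('wrist');print(np.array(d['hand_eye']).round(3),d['fx'],d['k1'])
L=np.array([560,190,400.]);print(tool(L))
```

```text
line [678.79618051 303.36950093  60.        ] [657.27615783  63.94716707  60.        ] [668.03616917 183.658334    60.        ] yaw -1.6604385436155238
sled [612.54173873 270.82460222  84.        ] [601.51113686 119.23395335  84.        ] [607.0264378  195.02927779  84.        ]
[[-0.895  0.446 -0.001]
 [ 0.446  0.895 -0.001]
 [ 0.    -0.001 -1.   ]]
[[ 1.0000e-03 -9.5800e-01 -2.8700e-01  7.9247e+01]
 [ 1.0000e+00  0.0000e+00  1.0000e-03  4.2200e-01]
 [-1.0000e-03 -2.8700e-01  9.5800e-01 -1.4323e+02]
 [ 0.0000e+00  0.0000e+00  0.0000e+00  1.0000e+00]] 316.97209381660105 -0.012588087193838882
[-416.7136967  -205.16097703 -158.69685552]
```

```bash
python3 -m inch '[[[-421,-213,-59,0,0,-0.37,0],[-421,-213,-59,0,0,-0.37,0],[-421,-213,-59,0,0,-0.37,0],[-421,-213,-59,0,0,-0.37,0],[-421,-213,-59,0,0,-0.37,0],[-421,-213,-59,0,0,-0.37,0],[-421,-213,-59,0,0,-0.37,0],[-421,-213,-59,0,0,-0.37,0],[-421,-213,-59,0,0,-0.37,0],[-421,-213,-59,0,0,-0.37,0],[-421,-213,-59,0,0,-0.37,0],[-421,-213,-59,0,0,-0.37,0],[-421,-213,-59,0,0,-0.37,0]]]'
python3 - <<'E'
from h import *
d=cam('wrist');keep(d,'w1')
E
```

```text
t: 1.45
ee_pos: [559.6, 182.0, 300.2]
orientation: [-0.143, -3.137, 0.0]
ft_force: [-0.6, 0.2, 0.4]
width: 0.7
grasp_force: 0.0
```

View pics/w1.png

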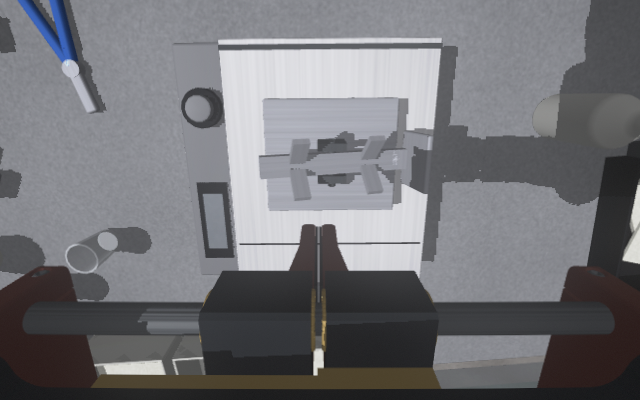

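The wrist view has robot-far at the bottom: the line runs from (240,243) to (420,243). The sled top spans (264,98) to (398,210), the key is at (200,107), and the end plate is at about (420,160). I'll take a second view from nearer the robot.

```bash
python3 -m inch '[[[40,8,0,0,0,0,0],[80,16,0,0,0,0,0],[80,16,0,0,0,0,0],[80,16,0,0,0,0,0]]]'
python3 - <<'E'
from h import *
d=cam('wrist');keep(d,'w2')
e=load('w1')
a=np.vstack([cv2.resize(x['frame'][r:r+187,170:450],(800,int(187*800/280)))[:300 if 0 else None] for x,r in ((d,90),)])
cv2.imwrite('pics/w2c.png',a[:,:,::-1])
E
```

```text
t: 1.9
ee_pos: [481.4, 205.7, 301.0]
orientation: [0.139, 3.138, 0.0]
ft_force: [1.5, 0.1, 0.0]
width: 0.6
grasp_force: 0.0
```

View pics/w2c.png

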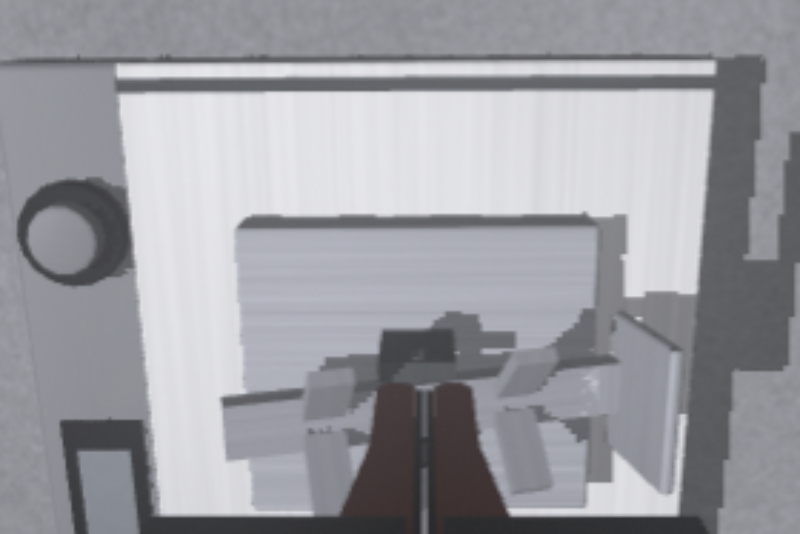

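The second view, at 0.35 px per crop pixel, shows the sled's near top corners at (253,170) and (379,169) in image pixels. The foot of the near face is at row 165 and the key top at (191,174). The end plate's top edge runs from (386,200) to (408,212). I'll compute the edges to subpixel.

Run:
```python
from h import *
e=load('w1');d=load('w2');t=load('top0')
ge=cv2.cvtColor(e['frame'],cv2.COLOR_RGB2GRAY).astype(float);gd=cv2.cvtColor(d['frame'],cv2.COLOR_RGB2GRAY).astype(float)
def linefit(g,cols,r0,r1,kind):
    P=[]
    for c in cols:
        p=g[r0:r1,c]
        w=(np.maximum(np.median(p)-p-15,0) if kind=='dark' else np.abs(np.diff(p))**2)
        if w.sum()>0: P.append((c,r0+(w@np.arange(len(w)))/w.sum()+(0 if kind=='dark' else .5)))
    P=np.array(P);f=np.polyfit(P[:,0],P[:,1],1)
    r=P[:,1]-np.polyval(f,P[:,0]);k=abs(r)<1;f=np.polyfit(P[k,0],P[k,1],1);return f,k.mean()
f,k=linefit(ge,range(245,300),238,249,'dark');print('line',f,k)
A=onz(e,240,np.polyval(f,240),60);B=onz(e,420,np.polyval(f,420),60);print(A,B,np.linalg.norm(A-B))
X=(A-B)/np.linalg.norm(A-B);Y=np.array([-X[1],X[0],0]);M=(A+B)/2;print('X',X,'yaw',np.arctan2(X[1],X[0]),'M',M)
print('row profile',ge[243,228:250].astype(int),ge[243,408:432].astype(int))
f2,k2=linefit(ge,range(275,300),204,216,'e')
Q=onz(e,330,np.polyval(f2,330),84);print('far edge y',(Q-M)@Y,k2,f2)
for c in (240,):
  print('near top col profile w1',ge[88:106,300].astype(int),'w2',gd[158:180,300].astype(int))
for n,dd,u,v in (('w2',d,316,169.8),('w1',e,330,98)):
  q=onz(dd,u,v,84);print(n,'near top y',(q-M)@Y, 'nearface foot',(onz(d,316,165.3,60)-M)@Y)
# key
for n,dd,g,c in (('w1',e,ge,(200,107)),('w2',d,gd,(192,172))):
    x,y=c;sub=(g[y-16:y+17,x-17:x+18]>115).astype(np.uint8)
    nn,l,s,cen=cv2.connectedComponentsWithStats(sub)
    print(n,[(s[i].tolist(),(cen[i]+[x-17,y-16]).round(1)) for i in range(1,nn) if s[i][4]>20])
    print(g[y,x-22:x+22].astype(int))
```

```text
line [-2.93939441e-03  2.44383202e+02] 0.9636363636363636
[659.31152162  69.49792038  60.        ] [680.31690848 308.20085575  60.        ] 239.62536933805652
X [-0.08765928 -0.99615052  0.        ] yaw -1.6585682592199997 M [669.81421505 188.84938806  60.        ]
row profile [ 65  65  64  65  92 134 136 143 176 209 201 161 133 133 133 134 137 137
 135 135 135 136] [ 98  98  97  96  96  96  95  96  97  95  96 117 185 217 181 118  96  97
  98  99  98  96  96  96]
far edge y -57.646386122342214 1.0 [-3.19768885e-02  2.19378662e+02]
near top col profile w1 [220 220 220 220 220 220 220 220 220 220 156 154 170 175 174 176 176 177] w2 [226 226 226 226 226 226 226 145 102  99 100 111 157 173 175 176 177 179
 177 176 178 182]
w2 near top y -185.16837724557308 nearface foot -185.32226220258215
w1 near top y -185.91255844229738 nearface foot -185.32226220258215
w1 [([2, 5, 25, 26, 506], array([197.1, 108. ])), ([0, 25, 7, 8, 27], array([184.7, 120.8]))]
[143 138 139  83  66  65  65 146 152 152 151 150 150 149 149 147 147 146
 146 144 143 144 142 141 141 141 140 139 139 137 135 123  91  73  72  66
  60  60  61  61  65  64  61  61]
w2 [([0, 0, 14, 33, 138], array([178. , 175.1])), ([5, 6, 23, 24, 434], array([190.9, 173.7]))]
[149 151 152 149 148 142  71  69  69  90 151 154 152 152 152 151 150 150
 148 148 148 146 146 145 145 144 144 142 142 141 140 137 126  97  80  80
  78  69  69  69  70  74  71  68]
```

```bash
cat >> h.py <<'E'
M=np.array([669.8,188.8,60.]);X=np.array([-0.08766,-0.99615,0]);Y=np.array([0.99615,-0.08766,0]);Z=np.array([0,0,1.])
E
python3 - <<'E'
from h import *
e=load('w1');d=load('w2');t=load('top0')
c1=onz(d,253.3,170.1,84)-M;c2=onz(d,379,169.5,84)-M;print('corners x',c1@X,c2@X,c1@Y,c2@Y)
x=(c1+c2)@X/2
print('key',tri((e,197.1,108),(d,190.9,173.7)))
print('corner height',tri((e,264,98.3),(d,253.3,170.1)),tri((e,398,97),(d,379,169.5)))
for y,z in ((-225,89),(-225,120),(-141,89)): print(y,z,tool(M+X*x+Y*y+Z*(z-60)).round(1))
E
```

```text
corners x 74.20259111082599 -72.16395010303032 -184.8679418737377 -185.47328099416885
key (array([481.61822122,  47.78352983,  61.20127778]), [0.0, 0.0])
corner height (array([478.26349592, 131.82471082,  87.9303974 ]), [0.2, 0.2]) (array([489.93368718, 275.66792895,  89.35994676]), [0.3, 0.3])
-225 89 [ 37.   -1.4 212. ]
-225 120 [ 36.9  -1.3 181. ]
-141 89 [-47.   -1.2 212.1]
```

```bash
python3 -m inch '[[[37,-1,40,0,0,0,0],[37,-1,90,0,0,0,0],[37,-1,130,0,0,0,0],[37,-1,165,0,0,0,0],[37,-1,190,0,0,0,0],[37,-1,205,0,0,0,0],[37,-1,210,0,0,0,0],[37,-1,210,0,0,0,0],[27,-1,210,0,0,0,0],[17,-1,210,0,0,0,0],[10,-1,210,0,0,0,0],[10,-1,210,0,0,0,0]]]'
python3 - <<'E'
from h import *
print(tool(M+X*1+Y*-141+Z*31),status.get_obs()['ft_force'],(status.get_obs()['ee_pos']-M)@Y)
E
```

```text
t: 3.15
ee_pos: [473.9, 204.6, 91.4]
orientation: [0.145, 3.136, 0.001]
ft_force: [0.0, 0.6, -0.2]
width: 0.2
grasp_force: 0.0
[-55.48972925   0.7130872    0.48232264] [ 0.04994067  0.56885183 -0.23374881] -196.4931484747122
```

```bash
for i in 1 ; do python3 -m inch '[[[-3,0,0,0,0,0,0],[-3,0,0,0,0,0,0]]]'|grep -E "ee_pos|ft"; python3 -m inch '[[[-3,0,0,0,0,0,0],[-3,0,0,0,0,0,0]]]'|grep -E "ee_pos|ft";  python3 -m inch '[[[-3,0,0,0,0,0,0],[-3,0,0,0,0,0,0]]]'|grep -E "ee_pos|ft"; done
```

```text
ee_pos: [475.3, 204.1, 90.8]
ft_force: [-0.5, 1.0, -0.3]
ee_pos: [477.7, 203.8, 90.6]
ft_force: [-3.7, 0.1, 3.1]
ee_pos: [480.9, 203.5, 90.5]
ft_force: [-3.6, 0.4, 2.3]
```

```bash
python3 -m inch '[[[-5,0,0,0,0,0,0],[-10,0,0,0,0,0,0],[-15,0,0,0,0,0,0],[-20,0,0,0,0,0,0],[-25,0,0,0,0,0,0],[-30,0,0,0,0,0,0],[-35,0,0,0,0,0,0],[-38,0,0,0,0,0,0],[-41,0,0,0,0,0,0],[-43,0,0,0,0,0,0],[-43,0,0,0,0,0,0]]]'
python3 - <<'E'
from h import *
print((status.get_obs()['ee_pos']-M)@Y)
E
python3 -m inch '[[[5,0,0,0,0,0,0],[10,0,0,0,0,0,0],[15,0,0,0,0,0,0],[20,0,-20,0,0,0,0],[20,0,-60,0,0,0,0],[20,0,-110,0,0,0,0],[20,0,-150,0,0,0,0],[0,0,-190,0,0,0,0],[-20,0,-200,0,0,0,0],[-20,0,-200,0,0,0,0],[-20,0,-200,0,0,0,0]]]'
python3 - <<'E'
from h import *
d=cam('wrist');keep(d,'w3')
a=cv2.resize(d['frame'][80:290,180:460],(800,600));cv2.imwrite('pics/w3c.png',a[:,:,::-1])
E
```

```text
t: 4.85
ee_pos: [524.2, 199.8, 90.5]
orientation: [0.144, 3.138, 0.0]
ft_force: [-2.2, 2.3, -1.0]
width: 0.1
grasp_force: 1.3
-146.01815917247222
t: 5.95
ee_pos: [543.1, 197.6, 290.0]
orientation: [-0.145, -3.137, 0.001]
ft_force: [-1.2, 0.5, -1.1]
width: 0.6
grasp_force: 0.0
```

View pics/w3c.png

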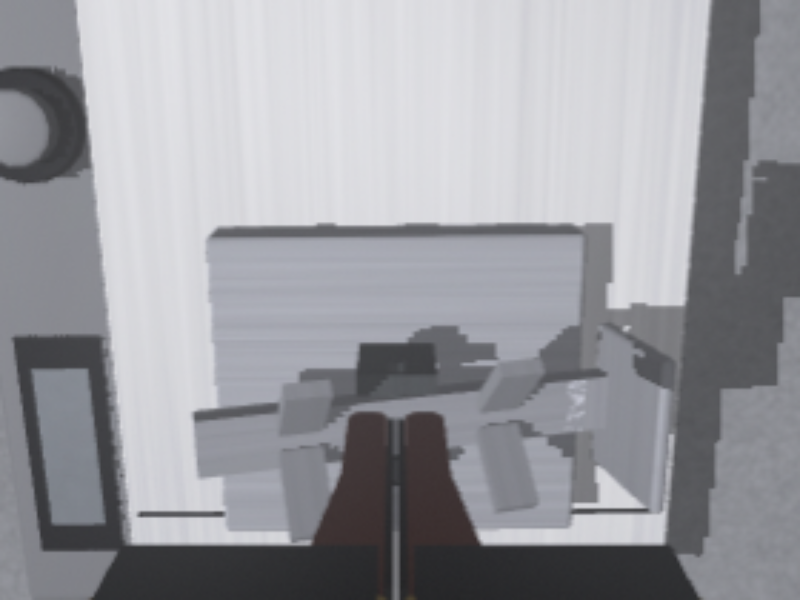

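The line stubs show at crop rows 514 (left) and 510 (right). The sled's near foot is at about row 224, the near top edge at 235, and the far top edge at 528 left and 525 right. I'll compute what distance remains.

Run:
```python
from h import *
d=load('w3');g=cv2.cvtColor(d['frame'],cv2.COLOR_RGB2GRAY).astype(float)
def edge(cols,r0,r1,sgn):
    o=[]
    for c in cols:
        w=np.maximum(sgn*np.diff(g[r0:r1,c]),0)**2
        o.append(r0+.5+w@np.arange(len(w))/w.sum())
    return np.median(o)
def dark(cols,r0,r1):
    o=[]
    for c in cols:
        w=np.maximum(np.median(g[r0:r1,c])-15-g[r0:r1,c],0)
        if w.sum()>0:o.append(r0+w@np.arange(len(w))/w.sum())
    return np.median(o)
lr=dark(range(232,256),254,266);rr=dark(range(385,405),252,264)
L=onz(d,244,lr,60);Rr=onz(d,395,rr,60);print(lr,rr,(L-M)@Y,(Rr-M)@Y)
y0=((L-M)@Y+(Rr-M)@Y)/2
foot=edge(range(310,330),154,160,-1);top=edge(range(300,330),159,168,1)
fl=edge(range(262,275),260,270,1);fr=edge(range(365,376),259,269,1)
print(foot,top,fl,fr)
print('near foot',(onz(d,320,foot,60)-M)@Y-y0+130,'near top',(onz(d,315,top,84)-M)@Y-y0+130)
print('far top',(onz(d,268,fl,84)-M)@Y-y0,(onz(d,370,fr,84)-M)@Y-y0)
```

```text
259.50247530818814 258.14144736842104 0.12351366896054079 -1.0521142238217724
158.40203466678935 162.55020822437362 265.4850257370145 264.48377581120945
near foot -3.8166089622743016 near top -3.734835594003414
far top -4.2869656331068615 -5.155962556787525
```

```bash
python3 -m inch '[[[25,0,45,0,0,0,0],[27,0,90,0,0,0,0],[27,0,130,0,0,0,0],[27,0,165,0,0,0,0],[27,0,188,0,0,0,0],[27,0,199,0,0,0,0],[27,0,199,0,0,0,0],[24,0,199,0,0,0,0],[21,0,199,0,0,0,0],[21,0,199,0,0,0,0]]]'
for i in 1; do python3 -m inch '[[[-1,0,0,0,0,0,0],[-1,0,0,0,0,0,0]]]'|grep -E "ee_pos|ft"; python3 -m inch '[[[-1,0,0,0,0,0,0],[-1,0,0,0,0,0,0]]]'|grep -E "ee_pos|ft"; python3 -m inch '[[[-1,0,0,0,0,0,0],[-1,0,0,0,0,0,0]]]'|grep -E "ee_pos|ft"; done
```

```text
t: 7.0
ee_pos: [524.1, 200.0, 92.9]
orientation: [0.144, 3.136, 0.001]
ft_force: [0.4, 0.2, -0.4]
width: 0.5
grasp_force: 0.0
ee_pos: [524.3, 199.8, 92.3]
ft_force: [-0.4, -0.4, 0.1]
ee_pos: [524.5, 199.6, 91.8]
ft_force: [-3.3, 0.8, 2.1]
ee_pos: [525.7, 199.4, 91.6]
ft_force: [-3.8, 0.5, 3.2]
```

```bash
python3 -m inch '[[[-1,0,0,0,0,0,0],[-2,0,0,0,0,0,0],[-2.5,0,0,0,0,0,0],[-2.5,0,0,0,0,0,0]]]'
python3 -m inch '[[[5,0,0,0,0,0,0],[10,0,0,0,0,0,0],[15,0,0,0,0,0,0],[20,0,-20,0,0,0,0],[20,0,-60,0,0,0,0],[20,0,-110,0,0,0,0],[20,0,-150,0,0,0,0],[0,0,-190,0,0,0,0],[-20,0,-220,0,0,0,0],[-40,0,-240,0,0,0,0],[-50,0,-240,0,0,0,0],[-50,0,-240,0,0,0,0],[-50,0,-240,0,0,0,0]]]'
python3 - <<'E'
from h import *
d=cam('wrist');keep(d,'w4')
keep(cam('top'),'top4');keep(cam('side'),'side4')
a=cv2.resize(d['frame'][80:290,180:460],(800,600));cv2.imwrite('pics/w4c.png',a[:,:,::-1])
E
```

```text
t: 8.0
ee_pos: [528.6, 199.2, 91.6]
orientation: [0.144, 3.138, -0.0]
ft_force: [-3.7, 0.3, 3.0]
width: 0.3
grasp_force: 1.8
t: 9.3
ee_pos: [576.8, 194.4, 329.5]
orientation: [-0.144, -3.135, 0.002]
ft_force: [-0.4, 0.7, -0.2]
width: 0.6
grasp_force: 0.0
```

View pics/w4c.png

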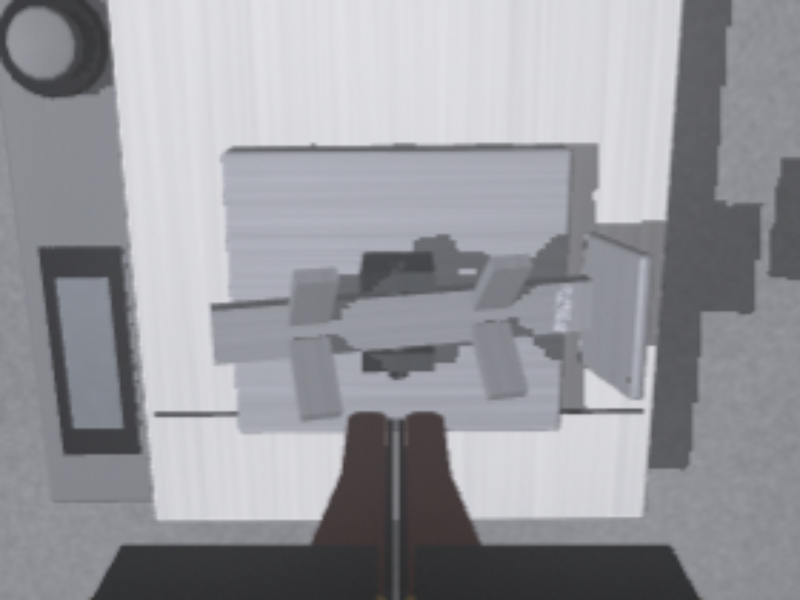

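The line stubs are now at crop rows 412 and 410 and the sled's far top edge at 430. The V saddles meet the spine at about (314,330) and (498,313), and the end plate's top edge runs from (590,235) to (645,255). I'll measure this.

Run:
```python
from h import *
d=load('w4');g=cv2.cvtColor(d['frame'],cv2.COLOR_RGB2GRAY).astype(float)
def edge(cols,r0,r1,sgn):
    o=[]
    for c in cols:
        w=np.maximum(sgn*np.diff(g[r0:r1,c]),0)**2
        o.append(r0+.5+w@np.arange(len(w))/w.sum())
    return np.median(o)
def dark(cols,r0,r1):
    o=[]
    for c in cols:
        w=np.maximum(np.median(g[r0:r1,c])-15-g[r0:r1,c],0)
        if w.sum()>0:o.append(r0+w@np.arange(len(w))/w.sum())
    return np.median(o)
lr=dark(range(238,258),219,230);rr=dark(range(382,402),218,229)
L=onz(d,248,lr,60);Rr=onz(d,392,rr,60);print(lr,rr,(L-M)@Y,(Rr-M)@Y)
y0=((L-M)@Y+(Rr-M)@Y)/2
foot=edge(range(330,370),127,132,-1);top=edge(range(330,370),130,137,1)
fl=edge(range(268,285),226,236,1);fr=edge(range(350,372),226,236,1)
print(foot,top,fl,fr)
print('near foot',(onz(d,350,foot,60)-M)@Y-y0+130,'near top',(onz(d,350,top,84)-M)@Y-y0+130)
print('far top',(onz(d,277,fl,84)-M)@Y-y0,(onz(d,361,fr,84)-M)@Y-y0)
print('top cam line/edge')
w3=load('w3');c=lambda u,v:(180+u*.35,80+v*.35)
for n,a,b in (('saddleR',(303,437),(314,330)),('saddleL',(510,415),(498,313)),('plate near top',(601,324),(590,235)),('plate far top',(668,362),(648,254)),('spine R near',(195,412),(211,305)),('plate far bottom',(655,511),(640,396))):
    P,e=tri((w3,*c(*a)),(d,*c(*b)));q=P-M;print(n,(q@X).round(1),(q@Y-y0).round(1),q[2].round(1),e)
```

```text
224.53989474577708 223.39669358756376 0.20956293652375604 -0.8278444683436063
130.0285481239804 132.36556752471841 230.99397590361446 230.48664601556246
near foot -0.03892918976862347 near top 0.36207620946200336
far top -0.10421407379440478 -0.45565525812772
top cam line/edge
saddleR 38.2 -53.0 34.9 [0.9, 0.9]
saddleL -45.6 -56.6 21.3 [1.0, 1.0]
plate near top -92.9 -83.4 -21.2 [0.4, 0.4]
plate far top -102.7 -89.3 47.3 [0.0, 0.0]
spine R near 81.5 -65.2 37.1 [0.2, 0.2]
plate far bottom -102.3 -27.8 51.1 [0.7, 0.7]
```

```bash
python3 -m inch '[[[0,-45,0,0,0,0,20],[10,-80,0,0,0,0,50],[10,-80,0,0,0,0,70],[10,-80,0,0,0,0,70]]]'
python3 - <<'E'
from h import *
d=cam('wrist');keep(d,'w5')
e=load('w4')
a=cv2.resize(d['frame'][90:240,220:420],(800,600))
cv2.imwrite('pics/w5c.png',a[:,:,::-1])
E
```

```text
t: 9.85
ee_pos: [560.5, 115.7, 331.5]
orientation: [-0.146, -3.138, -0.0]
ft_force: [-0.9, -0.3, 0.2]
width: 28.7
grasp_force: 0.0
```

View pics/w5c.png

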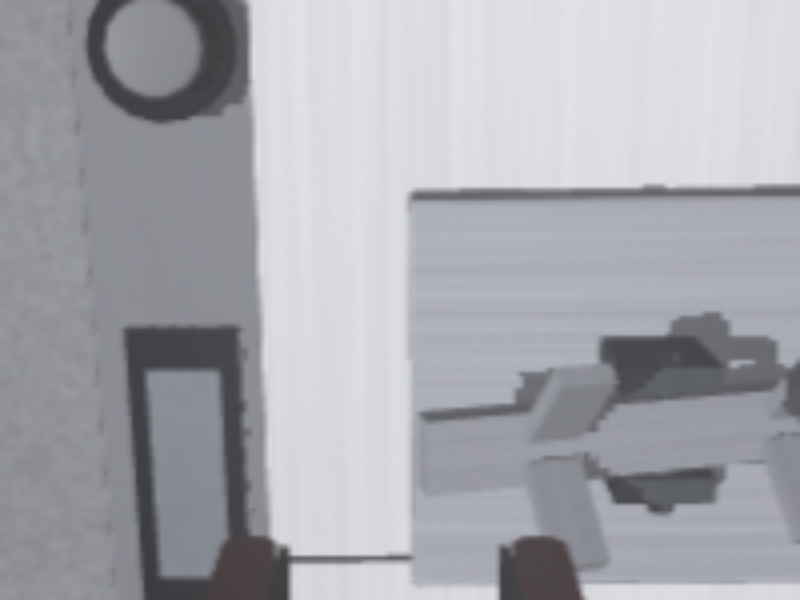

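In this view the right saddle's near arm top runs from (556,369) to (617,367) in the crop. Its far arm's bottom corners are at (560,572) and (607,565), and the spine's right end at (420,415) and (427,493). I'll triangulate with w4.

Run:
```python
from h import *
e=load('w4');d=load('w5')
c5=lambda p:(220+p[0]*.25,90+p[1]*.25);c4=lambda p:(180+p[0]*.35,80+p[1]*.35)
for n,a,b in (('nearTL',(556,369),(295,269)),('nearTR',(617,367),(340,266)),('farBL',(560,572),(303,419)),('farBR',(607,565),(342,415)),('spine near',(420,415),(211,305)),('spine far',(427,493),(217,364)),('sled NR',(411,196),(224,153)),('sled FR',(413,582),(240,431)),('key',(153,46),(37,43))):
    P,er=tri((d,*c5(a)),(e,*c4(b)));q=P-M;print(n,(q@X).round(1),(q@Y).round(1),(q[2]).round(1),er)
t=load('top4')
print('potB',onz(t,437,141,80),'tube shift',tool([528,-345,330]))
o=status.get_obs();print(o['qpos'].round(2))
```

```text
nearTL 38.3 -94.0 91.6 [0.4, 0.4]
nearTR 22.0 -94.4 90.5 [0.7, 0.7]
farBL 36.4 -38.5 99.1 [0.0, 0.0]
farBR 22.3 -36.8 91.0 [0.1, 0.1]
spine near 73.8 -75.3 72.6 [0.2, 0.2]
spine far 71.9 -52.9 76.9 [0.3, 0.3]
sled NR 75.6 -128.9 17.7 [0.6, 0.6]
sled FR 74.9 0.7 20.4 [0.2, 0.2]
key 155.0 -174.6 8.5 [0.3, 0.3]
potB [ 666.83132091 -353.67877477   80.        ] tube shift [  -9.70373307 -462.46066394    1.35774249]
[ 0.18  0.25  1.66  0.    1.23 -1.3 ]
```

```bash
python3 -m inch '[[[-74,-491,0,0,0,0.45,70],[-74,-491,0,0,0,0.45,70],[-74,-491,0,0,0,0.45,70],[-74,-491,0,0,0,0.45,70],[-74,-491,0,0,0,0.45,70],[-74,-491,0,0,0,0.45,70],[-74,-491,0,0,0,0.45,70],[-74,-491,0,0,0,0.45,70],[-74,-491,0,0,0,0.45,70],[-74,-491,0,0,0,0.45,70],[-74,-491,0,0,0,0.45,70],[-74,-491,0,0,0,0.45,70],[-74,-491,0,0,0,0.45,70],[-74,-491,0,0,0,0.45,70]]]'
python3 - <<'E'
from h import *
d=cam('wrist');keep(d,'w6')
E
python3 -m inch '[[[40,40,0,0,0,0,60],[50,60,0,0,0,0,60],[50,60,0,0,0,0,60],[50,60,0,0,0,0,60]]]'
python3 - <<'E'
from h import *
d=cam('wrist');keep(d,'w7');e=load('w6')
a=np.vstack([x['frame'][20:270,120:520] for x in (e,d)]);a=cv2.resize(a,None,fx=1.2,fy=1.2);cv2.imwrite('pics/w67.png',a[:,:,::-1])
E
```

```text
t: 11.3
ee_pos: [590.2, -377.9, 331.8]
orientation: [-0.837, -3.028, -0.0]
ft_force: [0.0, -0.3, -1.1]
width: 61.9
grasp_force: 0.0
t: 11.75
ee_pos: [578.2, -301.6, 332.4]
orientation: [0.837, 3.027, -0.001]
ft_force: [-0.0, -0.4, 0.2]
width: 52.6
grasp_force: 0.0
```

View pics/w67.png

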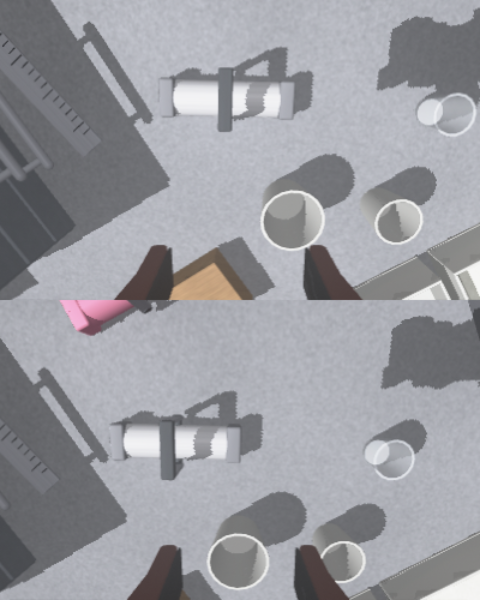

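In w6 (top) the handle bar spans crop (218–232, 68–130) and the end caps are at (166,97) and (286,100). In w7 (bottom) the bar spans (160–175, 420–478), with the caps at (117,441) and (234,443). I'll mask the dark bar and triangulate.

Run:
```python
from h import *
e=load('w6');d=load('w7')
def bar(x,u,v):
    g=cv2.cvtColor(x['frame'],cv2.COLOR_RGB2GRAY);u,v=int(u),int(v)
    thr=82
    m=np.zeros_like(g);m[v-32:v+32,u-12:u+12]=(g[v-32:v+32,u-12:u+12]<thr)
    m=cv2.morphologyEx(m,cv2.MORPH_OPEN,np.ones((3,9 if 0 else 5)))
    n,l,s,c=cv2.connectedComponentsWithStats(m);i=1+np.argmax(s[1:,4]);print(s[i],c[i].round(1),g[v,u-15:u+15])
    p=np.column_stack(np.where(l==i))[:,::-1].astype(np.float32);r=cv2.minAreaRect(p);print(r);return r
r6=bar(e,120+225/1.2,20+99/1.2);r7=bar(d,120+167.5/1.2,20+149/1.2)
P,er=tri((e,*r6[0]),(d,*r7[0]));print('handle',P,er)
k=lambda u,v:(120+u/1.2,20+v/1.2)
C1,e1=tri((e,*k(167,97)),(d,*k(118,141)));C2,e2=tri((e,*k(286,100)),(d,*k(233,143)));print(C1,e1,C2,e2)
a=onz(e,*k(167,97),36);b=onz(e,*k(286,100),36);print('caps',a,b,(a+b)/2,'yaw',np.degrees(np.arctan2(*(a-b)[[1,0]])))
a=onz(d,*k(118,141),36);b=onz(d,*k(233,143),36);print('caps',a,b,(a+b)/2,'yaw',np.degrees(np.arctan2(*(a-b)[[1,0]])))
o=status.get_obs();m=R.from_rotvec(o['orientation']).as_matrix();print('tool y yaw',np.degrees(np.arctan2(m[1,1],m[0,1])),o['qpos'].round(2))
```

```text
Traceback (most recent call last):
ValueError: attempt to get argmax of an empty sequence
```

Run:
```python
from h import *
e=load('w6');d=load('w7')
def bar(x,u,v):
    g=cv2.cvtColor(x['frame'],cv2.COLOR_RGB2GRAY);u,v=int(u),int(v)
    print(g[v-10,u-15:u+15],g[v-30:v+32:2,u])
    m=np.zeros_like(g);m[v-28:v+30,u-10:u+10]=(g[v-28:v+30,u-10:u+10]<100)
    m=cv2.morphologyEx(m,cv2.MORPH_OPEN,np.ones((5,5)))
    n,l,s,c=cv2.connectedComponentsWithStats(m)
    if n<2:return ((u,v),)
    i=1+np.argmax(s[1:,4])
    p=np.column_stack(np.where(l==i))[:,::-1].astype(np.float32);r=cv2.minAreaRect(p);print(s[i],c[i].round(1),r);return r
r6=bar(e,120+225/1.2,20+99/1.2);r7=bar(d,120+167.5/1.2,20+149/1.2)
P,er=tri((e,*r6[0]),(d,*r7[0]));print('handle',P,er)
k=lambda u,v:(120+u/1.2,20+v/1.2)
C1,e1=tri((e,*k(167,97)),(d,*k(118,141)));C2,e2=tri((e,*k(286,100)),(d,*k(233,143)));print(C1,e1,C2,e2)
for x,p,q in ((e,(167,97),(286,100)),(d,(118,141),(233,143))):
    a=onz(x,*k(*p),36);b=onz(x,*k(*q),36);print('caps',a,b,(a+b)/2,'yaw',np.degrees(np.arctan2(*(a-b)[[1,0]])))
o=status.get_obs();m=R.from_rotvec(o['orientation']).as_matrix();print('tool y yaw',np.degrees(np.arctan2(m[1,1],m[0,1])),o['qpos'].round(2))
```

```text
[221 220 220 220 220 220 220 220 219 198 133 119 119 118 118 117 117 117
 117 118 111 115 176 216 216 215 215 215 215 214] [186 186 133 115 116 116 116 117 116 118 117 118 117 118 118 118 119 118
 118 118 118 117 118 118 117 117 117 118 115 180 189]
[233 232 233 233 232 233 233 232 218 137 117 117 115 115 114 114 114 113
 110  96  80 137 214 231 231 231 231 231 231 231] [181 184 107  84 113 114 114 114 114 114 114 114 114 115 115 115 114 113
 115 114 114 115 114 115 114 113 114 114 180 179 179]
handle [ 522.19874437 -351.27102798   89.49345156] [0.1, 0.1]
[ 487.68513234 -407.53947002   34.38311984] [0.1, 0.1] [ 558.54657201 -294.95160421   31.86007821] [0.5, 0.5]
caps [ 487.92930175 -407.2601196    36.        ] [ 558.7090518  -295.26674046   36.        ] [ 523.31917677 -351.26343003   36.        ] yaw -122.29286252772867
caps [ 487.65147226 -407.02248129   36.        ] [ 557.59489152 -294.69773295   36.        ] [ 522.62318189 -350.86010712   36.        ] yaw -121.91008023531369
tool y yaw 59.02929669239129 [-0.5   0.38  1.48 -0.    1.28 -1.53]
```

Run:
```python
from h import *
print(tool([522.4,-351,88]))
```

```text
[ 23.11735364 -70.28279413 244.23257705]
```

```bash
python3 -m inch '[[[14,-42,10,0,0,0.02,60],[23,-70,40,0,0,0.02,60],[23,-70,90,0,0,0.02,60],[23,-70,135,0,0,0.02,60],[23,-70,175,0,0,0.02,60],[23,-70,210,0,0,0.02,60],[23,-70,232,0,0,0.02,60],[23,-70,243,0,0,0.02,60],[23,-70,243,0,0,0.02,60],[23,-70,243,0,0,0.02,60],[23,-70,243,0,0,0.02,0],[23,-70,243,0,0,0.02,0],[23,-70,243,0,0,0.02,0],[23,-70,243,0,0,0.02,0],[23,-70,243,0,0,0.02,0],[23,-70,243,0,0,0.02,0]]]'
```

```text
t: 13.4
ee_pos: [522.0, -350.9, 88.9]
orientation: [0.871, 3.018, -0.001]
ft_force: [-0.4, -1.6, 1.5]
width: 13.8
grasp_force: 30.0
```

```bash
python3 -m inch '[[[0,0,-15,0,0,0,0],[0,0,-45,0,0,0,0],[0,0,-85,0,0,0,0],[0,0,-125,0,0,0,0],[0,0,-160,0,0,0,0],[0,0,-170,0,0,0,0],[0,0,-170,0,0,0,0],[0,0,-170,0,0,0,0],[0,0,-170,0,0,0,0],[0,0,-170,0,0,0,0]]]'
python3 - <<'E'
from h import *
print(status.get_obs()['moment'],status.get_obs()['width'])
d=cam('wrist');keep(d,'w8');s=cam('side');keep(s,'side8')
c,_=cv2.projectPoints(np.array([[522,-351,190.]]),np.ravel(s['rvec']),np.ravel(s['tvec']),np.array([[s['fx'],0,s['cx']],[0,s['fy'],s['cy']],[0,0,1]]),np.array([s['k1'],0,0,0]));u,v=c.ravel().astype(int);print(u,v)
v0=max(v-75,0);u0=max(0,min(u-100,440))
a=np.vstack([cv2.resize(s['frame'][v0:v0+150,u0:u0+200],(400,300)),cv2.resize(d['frame'][100:340,160:480],(400,300))]);cv2.imwrite('pics/x8.png',a[:,:,::-1])
E
```

```text
t: 14.4
ee_pos: [521.2, -350.1, 256.5]
orientation: [-0.87, -3.015, -0.002]
ft_force: [-0.3, 0.1, -4.0]
width: 13.5
grasp_force: 30.0
[ 0.13476512 -0.08938349  0.00821945] 13.494652826242909
447 250
```

View pics/x8.png

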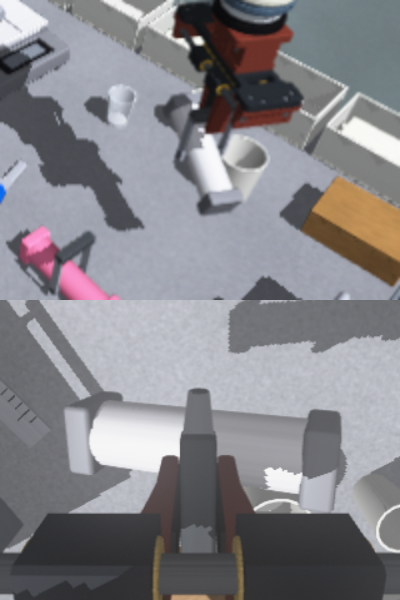

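The wrist view shows the left cap at (82,440), smaller and lower than the right cap at (322,455). The moment agrees, so the heavy end is the one on the tool's −y side, which was near (488,−407). It has to go to the end-plate side, so the tool's y axis must lie along the line's X, a turn of about +2.67 about tool z.

Run:
```python
from h import *
o=status.get_obs();m=R.from_rotvec(o['orientation']).as_matrix()
P=M+X*-7.5+Y*-65.5;P[2]=330
print(tool(P),np.arctan2(m[1,0],m[0,0])-np.arctan2(Y[1],Y[0]),o['qpos'].round(2))
```

```text
[223.62764664 512.08479334 -72.14546557] 2.667545830979779 [-0.61  0.41  1.61  0.    1.12 -1.62]
```

```bash
python3 -m inch '[[[4,10,-20,0,0,0.07,0],[13,30,-40,0,0,0.2,0],[26,60,-60,0,0,0.34,0],[40,92,-70,0,0,0.48,0],[54,124,-72,0,0,0.62,0],[68,156,-72,0,0,0.76,0],[82,188,-72,0,0,0.9,0],[96,220,-72,0,0,1.04,0],[110,252,-72,0,0,1.18,0],[124,284,-72,0,0,1.32,0],[138,316,-72,0,0,1.46,0],[152,348,-72,0,0,1.6,0],[166,380,-72,0,0,1.74,0],[180,412,-72,0,0,1.88,0],[194,444,-72,0,0,2.02,0],[206,472,-72,0,0,2.16,0],[216,494,-72,0,0,2.3,0],[222,508,-72,0,0,2.44,0],[223.5,512,-72,0,0,2.56,0],[223.5,512,-72,0,0,2.667,0]]]'
python3 -m inch '[[[0,0,0,0,0,0,0],[0,0,0,0,0,0,0],[0,0,0,0,0,0,0],[0,0,0,0,0,0,0]]]'
python3 - <<'E'
from h import *
o=status.get_obs();m=R.from_rotvec(o['orientation']).as_matrix();q=o['ee_pos']-M
print(q@X,q@Y,q[2],np.arctan2(m[1,0],m[0,0])-np.arctan2(Y[1],Y[0]),o['qpos'].round(2),o['moment'])
P=M+X*-7.5+Y*-65.5;P[2]=217;print(tool(P))
d=cam('wrist');keep(d,'w9');s=cam('side');keep(s,'side9')
a=np.vstack([cv2.resize(s['frame'][60:240,210:450],(400,300)),cv2.resize(d['frame'][100:340,160:480],(400,300))]);cv2.imwrite('pics/x9.png',a[:,:,::-1])
E
```

```text
t: 16.5
ee_pos: [605.4, 202.7, 329.8]
orientation: [3.138, -0.142, -0.002]
ft_force: [0.3, 0.5, -4.5]
width: 13.8
grasp_force: 30.0
t: 16.9
ee_pos: [605.5, 201.4, 330.6]
orientation: [3.139, -0.135, -0.0]
ft_force: [-0.4, 1.1, -3.4]
width: 13.8
grasp_force: 30.0
-6.946015356920059 -65.12194077195444 270.6288836381288 0.0015439938567446965 [ 0.3   0.36  1.51 -0.    1.27  1.96] [-0.17799737  0.11835598 -0.02445188]
[ -0.36485337  -0.56808929 113.62885694]
```

View pics/x9.png

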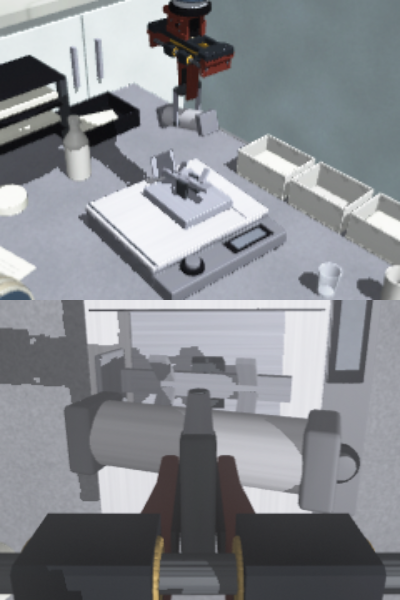

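The wrist view shows the tube above the trough, with the dipped left cap at (82,440) on the end-plate side (plate at about (110,370)). Descending now.

```bash
python3 -m inch '[[[0,0,25,0,0,0,0],[0,0,55,0,0,0,0],[0,0,80,0,0,0,0],[0,0,95,0,0,0,0],[0,0,103,0,0,0,0],[0,0,107,0,0,0,0],[0,0,107,0,0,0,0],[0,0,107,0,0,0,0]]]'|grep -E "ee|ft"
python3 -m inch '[[[0,0,2,0,0,0,0],[0,0,4,0,0,0,0],[0,0,4,0,0,0,0]]]'|grep -E "ee|ft"
python3 -m inch '[[[0,0,1,0,0,0,0],[0,0,2,0,0,0,0],[0,0,2,0,0,0,0]]]'|grep -E "ee|ft"
```

```text
ee_pos: [606.2, 201.9, 224.8]
ft_force: [0.3, 0.0, -3.9]
ee_pos: [605.6, 201.7, 219.7]
ft_force: [-0.8, 0.2, -3.9]
ee_pos: [606.1, 201.8, 218.1]
ft_force: [1.7, -0.8, -1.2]
```

```bash
python3 -m inch '[[[0,0,1,0,0,0,0],[0,0,1.5,0,0,0,0],[0,0,1.5,0,0,0,0]]]'|grep -E "ee|ft"
python3 - <<'E'
from h import *
d=cam('wrist');keep(d,'w10');s=cam('side');keep(s,'side10')
a=np.vstack([cv2.resize(s['frame'][60:240,210:450],(400,300)),cv2.resize(d['frame'][100:340,160:480],(400,300))]);cv2.imwrite('pics/x10.png',a[:,:,::-1])
E
```

```text
ee_pos: [606.1, 201.6, 216.6]
ft_force: [2.5, -0.6, -0.5]
```

Contact is felt at the expected height, with a small sideways force of 2.5 N. I'll ease 1 mm toward it, then let go and rise. I have used up the picture views, one over the limit, so I'll verify numerically from here.

```bash
python3 -m inch '[[[1,0,0,0,0,0,0],[1.2,0,0.5,0,0,0,0],[1.2,0,0.5,0,0,0,0]]]'|grep -E "ee|ft"
python3 -m inch '[[[0,0,0,0,0,0,15],[0,0,0,0,0,0,30],[0,0,0,0,0,0,40],[0,0,0,0,0,0,40],[0,0,0,0,0,0,40],[0,0,-10,0,0,0,40],[0,0,-30,0,0,0,40],[0,0,-60,0,0,0,40],[0,0,-100,0,0,0,40],[0,0,-130,0,0,0,40],[0,0,-130,0,0,0,40]]]'
python3 - <<'E'
from h import *
d=cam('wrist');keep(d,'w11');keep(cam('side'),'side11');keep(cam('top'),'top11')
K=lambda s:np.array([[s['fx'],0,s['cx']],[0,s['fy'],s['cy']],[0,0,1.]])
# expected tube ends, untipped vs tipped, compared with brightness masks in side view
s=load('side11')
def proj(s,p):
    W=np.linalg.inv(s['C2W']);return cv2.projectPoints(np.array([p]),cv2.Rodrigues(W[:3,:3])[0],W[:3,3],K(s),np.array([s['k1'],0,0,0]))[0].ravel()
for n in ('side11','w11'):
  s=load(n)
  for nm,a in (('untipped',.26),('tipped',-.26)):
    piv=M+X*1+Y*-65.5+Z*57;ax=X*np.cos(a)+Z*np.sin(a);mid=piv+33*(-X*np.sin(a)+Z*np.cos(a))
    print(n,nm,'mid',proj(s,mid).round(),'low/left end',proj(s,mid-75*ax).round(),'right end',proj(s,mid+75*ax).round(),'bar',proj(s,mid+68*(-X*np.sin(a)+Z*np.cos(a))).round(), 'bar vert',proj(s,mid+68*Z).round())
for a,b in (('w10','w11'),):
  g=cv2.cvtColor(load(b)['frame'],cv2.COLOR_RGB2GRAY);print(g[60:260:8,180:470:10])
E
```

```text
ee_pos: [606.8, 201.6, 215.8]
ft_force: [1.9, -0.8, 1.7]
t: 20.2
ee_pos: [608.8, 202.3, 351.9]
orientation: [-3.135, 0.137, -0.014]
ft_force: [1.3, 1.0, -0.1]
width: 35.0
grasp_force: 0.0
side11 untipped mid [322. 159.] low/left end [309. 155.] right end [335. 164.] bar [319. 141.] bar vert [322. 142.]
side11 tipped mid [325. 161.] low/left end [312. 148.] right end [338. 176.] bar [328. 147.] bar vert [325. 145.]
w11 untipped mid [320. 174.] low/left end [259. 170.] right end [388. 178.] bar [301. 190.] bar vert [320. 191.]
w11 tipped mid [335. 174.] low/left end [268. 178.] right end [396. 170.] bar [357. 190.] bar vert [339. 191.]
[[151 147 152 152 150 153 152 156 149 149 153 148 146 149 148 148 152 153
  148 146 146 148 149 147 149 148 148 150 150]
 [149 145 153 149 127 125 216 221 224 224 223 225 222 229 228 228 228 228
  229 227 227 227 228 225 224 146 148 149 151]
 [145 147 153 150  91  97 217 222 223 224 222 225 222 229 228 228 228 228
  229 228 227 227 228 225 225 148 151 151 152]
 [145 144 150 151  93  91 218 222 223 224 223 224 222 228 228 227 228 228
  228 228 228 227 228
[... 1867 characters left out ...]
 94 216 223 219 220 217 221 221 100 222 220 219
  217 215 221 222 224 219 146 145 146 153 153]
 [150 145 151 152 146  97  98 217 223 219 220 217 221 222 101 222 221 219
  218 217 221 220 224 205  72  73  72 151 155]
 [148 147 147 149 152  96  97 219 222  73  73 216 222 223 222 223 222 147
   77 217 220 219 224 184  81 145 112 153 149]
 [145 146 147 150 152  96  96 220 222  73  72 217 222 223 222 222 222 113
   77 109 219 219 223 134  81 142  75 150 152]
 [142 145 145 149 147  94  98 219 219  70  67 216 222 222 221 222 222  86
   75  75 218 219 223 143 143 134 142 150 157]
 [146 144 149 149 149  94  94 218  67  69  65 216 221 222 221 221 222  67
   71  72 217 219 221 141 142 141 142 152 152]]
```

Run:
```python
from h import *
d=load('w11');g=cv2.cvtColor(d['frame'],cv2.COLOR_RGB2GRAY).astype(int)
for c in (248,250,256,394,398,400): print(c,g[104:128,c])
for c in (275,290,340,360): print(c,g[104:128,c])
W=np.linalg.inv(d['C2W']);K=np.array([[d['fx'],0,d['cx']],[0,d['fy'],d['cy']],[0,0,1.]])
pr=lambda p:cv2.projectPoints(np.array([p]),cv2.Rodrigues(W[:3,:3])[0],W[:3,3],K,np.array([d['k1'],0,0,0]))[0].ravel().round(1)
print('line at X=-110,110',pr(M-X*110),pr(M+X*110),'far top edge',pr(M+Z*24-X*40),pr(M+Z*24+X*50),'foot',pr(M-X*40))
key=np.array([482,48.7,150.]);print('key',tool(key),tri((d,0,0),(d,1,1))[1] and '')
# key centre in this view
m=((g[90:130,405:465]>115)&(g[90:130,405:465]<160)).astype(np.uint8)
n,l,s,c=cv2.connectedComponentsWithStats(m);print([(s[i].tolist(),(c[i]+[405,90]).round(1)) for i in range(1,n) if 60<s[i][4]<900])
```

```text
248 [223 224 223 224 224 224 224 154  89 211 225 225 224 225 225 225 225 225
 225 225 225 226 226 226]
250 [223 223 223 223 223 223 223 150  92 211 224 224 224 224 225 225 225 225
 225 225 225 225 225 225]
256 [223 223 223 224 224 224 224 150  93 213 225 225 225 225 225 226 226 226
 226 226 226 226 226 226]
394 [224 224 224 224 225 225 200 118 164 219 225 225 225 225 225 226 226 226
 226 226 226 226 226 226]
398 [227 227 227 226 226 226 202 120 165 220 226 225 226 225 225 226 225 226
 226 225 225 225 225 224]
400 [223 223 222 222 222 222 197 118 161 216 222 222 221 221 221 221 221 221
 221 220 221 221 221 221]
275 [227 226 227 226 227 227 227 145  97 151 175 177 173 173 175 174 174 178
 181 179 174 175 174 175]
290 [224 224 225 225 225 224 225 130  97 155 178 178 174 175 175 175 175 178
 181 177 174 174 174 176]
340 [227 227 227 227 227 226 226 131 118 167 185 183 181 181 181 182 182 182
 182 179 177 177 178 183]
360 [226 227 227 226 227 226 221 129 125 173 188 186 184 185 184 185 184 183
 182 181 180 181 181 184]
line at X=-110,110 [243.4 110.9] [408.  111.2] far top edge [294.3 111.7] [365.6 111.8] foot [295.7 110.9]
key [-110.39286989  162.9365626   195.5319244 ] 
[([14, 0, 5, 40, 90], array([421.3, 110.2])), ([45, 0, 15, 40, 507], array([458.1, 110.6])), ([22, 10, 21, 30, 555], array([437.2, 114.5]))]
```

Sled is on the line (within about 1 mm) and the tube lies untipped. Now the key.

```bash
python3 -m inch '[[[-27,40,0,0,0,0,0],[-54,80,5,0,0,0,0],[-82,121,20,0,0,0,0],[-110,163,50,0,0,0,0],[-110,163,95,0,0,0,0],[-110,163,140,0,0,0,0],[-110,163,175,0,0,0,0],[-110,163,195,0,0,0,0],[-110,163,195,0,0,0,0],[-110,163,195,0,0,0,0]]]'
python3 - <<'E'
from h import *
print(tool([482,48.7,85]),R.from_rotvec(status.get_obs()['orientation']).as_matrix()[:,2])
E
```

```text
t: 21.35
ee_pos: [482.3, 48.7, 150.2]
orientation: [3.138, -0.137, -0.004]
ft_force: [-0.4, 0.6, 0.7]
width: 0.5
grasp_force: 0.0
[-1.87131471e-01  2.44056185e-02  6.51680185e+01] [-2.26270329e-03 -1.79235446e-04 -9.99997424e-01]
```

```bash
python3 -m inch '[[[0,0,30,0,0,0,0],[0,0,50,0,0,0,0],[0,0,58,0,0,0,0],[0,0,58,0,0,0,0],[0,0,58,0,0,0,0]]]'|grep -E "ee|ft"
for i in 1; do python3 -m inch '[[[0,0,3,0,0,0,0],[0,0,3,0,0,0,0]]]'|grep -E "ee|ft";python3 -m inch '[[[0,0,3,0,0,0,0],[0,0,3,0,0,0,0]]]'|grep -E "ee|ft";python3 -m inch '[[[0,0,3,0,0,0,0],[0,0,3,0,0,0,0]]]'|grep -E "ee|ft";python3 -m inch '[[[0,0,3,0,0,0,0],[0,0,3,0,0,0,0]]]'|grep -E "ee|ft"; done
```

```text
ee_pos: [483.8, 48.9, 93.8]
ft_force: [-0.1, 0.2, 0.0]
ee_pos: [483.4, 48.8, 90.3]
ft_force: [0.3, 0.2, -0.6]
ee_pos: [482.9, 48.8, 86.6]
ft_force: [0.2, 0.3, 0.3]
ee_pos: [482.7, 48.7, 83.3]
ft_force: [0.1, -0.3, 0.4]
ee_pos: [483.1, 48.8, 80.5]
ft_force: [0.2, 0.7, 1.4]
```

```bash
for i in 1; do python3 -m inch '[[[0,0,2,0,0,0,0],[0,0,2,0,0,0,0]]]'|grep -E "ee|ft";python3 -m inch '[[[0,0,2,0,0,0,0],[0,0,2,0,0,0,0]]]'|grep -E "ee|ft";python3 -m inch '[[[0,0,2,0,0,0,0],[0,0,2,0,0,0,0]]]'|grep -E "ee|ft"; done
```

```text
ee_pos: [483.1, 48.8, 78.6]
ft_force: [-0.2, -0.3, 1.9]
ee_pos: [483.1, 48.8, 76.6]
ft_force: [0.7, -0.0, 2.5]
ee_pos: [483.1, 48.8, 75.2]
ft_force: [-2.9, 0.0, 10.1]
```

Force jumped past 4 N to 10 N, so the key is bottomed. Holding briefly, then withdrawing.

```bash
python3 -m inch '[[[0,0,0,0,0,0,0],[0,0,0,0,0,0,0],[0,0,0,0,0,0,0],[0,0,-10,0,0,0,0],[0,0,-40,0,0,0,0],[0,0,-85,0,0,0,0],[0,0,-130,0,0,0,0],[0,0,-175,0,0,0,0],[0,0,-220,0,0,0,0],[40,-20,-250,0,0,0,0],[80,-50,-265,0,0,0,0],[110,-80,-265,0,0,0,0],[126,-120,-265,0,0,0,0],[126,-150,-265,0,0,0,0],[126,-154,-265,0,0,0,0],[126,-154,-265,0,0,0,0],[126,-154,-265,0,0,0,0]]]'
python3 - <<'E'
from h import *
d=cam('wrist');keep(d,'w12');e=load('w11');t=cam('top');s=cam('side');t0=load('top0')
g=cv2.cvtColor(d['frame'],cv2.COLOR_RGB2GRAY).astype(int)
o=status.get_obs();print(o['ft_force'],o['ee_pos'],e['C2W'][:3,3],d['C2W'][:3,3])
print(np.abs(g-cv2.cvtColor(e['frame'],cv2.COLOR_RGB2GRAY).astype(int))[60:260,180:470].mean())
W=np.linalg.inv(d['C2W']);K=np.array([[d['fx'],0,d['cx']],[0,d['fy'],d['cy']],[0,0,1.]])
pr=lambda p:cv2.projectPoints(np.array([p]),cv2.Rodrigues(W[:3,:3])[0],W[:3,3],K,np.array([d['k1'],0,0,0]))[0].ravel().round(1)
for a in (.26,-.26):
    piv=M+X*1+Y*-65.5+Z*57;ax=X*np.cos(a)+Z*np.sin(a);mid=piv+33*(-X*np.sin(a)+Z*np.cos(a));print(a,pr(mid-75*ax),pr(mid+75*ax),pr(mid+68*Z))
print('line',pr(M-X*110),pr(M+X*110),'far top',pr(M+Z*24-X*40))
for c in (256,400,275,290,340): print(c,g[104:128,c])
r=int(pr(mid)[1]);print(r,g[r,240:400:4])
# bystanders moved? compare top views around them (excl. arm)
for n,u,v in (('A',407,124),('B',437,141),('C',378,147),('pl',376,222),('spray',191,184)):
    a=t['frame'][v-12:v+12,u-12:u+12].astype(int);b=t0['frame'][v-12:v+12,u-12:u+12].astype(int);print(n,np.abs(a-b).mean().round(1))
E
```

```text
t: 24.95
ee_pos: [621.4, 190.2, 339.6]
orientation: [3.138, -0.137, -0.001]
ft_force: [-0.7, 0.1, -0.3]
width: 0.6
grasp_force: 0.0
[-0.15585076  0.27841393  1.21071916] [621.70420371 189.94236807 340.00654422] [686.31731048 195.45519552 495.82681632] [700.21343843 183.89452674 482.78478399]
34.17655172413793
0.26 [247.  182.3] [378.5 192.2] [307.2 208.1]
-0.26 [255.3 192.1] [387.1 182.4] [326.2 208.1]
line [232.3 119.9] [400.6 120.1] far top [283.9 121.4]
256 [218 218 218 218 219 219 218 218 218 218 219 218 219 218 218 218 135  82
 125 129 125 127 128 128]
400 [222 221 221 221 220 220 220 220 220 220 220 220 220 220 220 165  96 168
 215 220 220 220 220 220]
275 [219 219 219 219 219 219 219 219 219 219 219 219 219 219 219 219 123  91
 128 163 174 170 168 170]
290 [218 218 218 218 218 218 218 219 219 219 219 218 218 219 218 218 120  91
 137 166 175 171 169 170]
340 [222 222 223 222 222 222 222 222 222 222 222 222 222 222 222 192 108  94
 152 178 184 176 177 176]
187 [ 94 123 126 163 186 122 123 124 124 125 124 189 191 190 190  81  94  95
  97 189 188 188 187 186 186 186 186 186 186 186  94 124 127 131 142 141
 223 219 218 221]
A 2.1
B 2.1
C 2.1
pl 3.4
spray 27.4
```

```bash
python3 -c "
from workcell import ctrl
print(ctrl.close_job())"
```

```text
the job is handed in; nothing more can be done
None
```

The job is handed in at about 25 s: the sled is on the line to within about 1 mm, the tube rests untipped in the trough with its heavy end at the end plate, and the key was pressed fully down. The pots and pliers look unmoved, but the spray bottle's patch of the top view changed and I didn't look into why (I never worked near it). I also viewed 11 pictures against the limit of 10.

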